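# Open the bearing-ball jar in its bench holder and keep the lid over it

## Task

Set the loose amber jar with the red lid upright and fully down in the empty six-sided socket of the blue bench holder (do not drop it), so that it cannot spin. Unscrew its tight red lid anticlockwise, stop turning when the threads let go, lift the lid straight off without forcing it, and finish while still holding it level and centred a couple of centimetres above the open jar, which stays standing in the socket. Leave the green-lidded jar, motor, paper cup and mouse alone.

Things in the scene. Friction and masses are not known exactly. Their poses are not given: they have to be found in the camera images.
- jar_mid (a point): Jar to open: amber glass, 0.3 to 0.45 kg, hexagonal, 52 mm across flats, 60 across corners (foot 1.5 mm narrower a side in the lowest 4 mm), body 64 mm high, shoulder to 70, round neck to the rim at 89.5. Starts upright on the bench, any yaw. Point: on its axis 45 mm above the underside; z up, x and every 60 deg from it square to a flat. Closed, it may be carried by body or lid.
- lid_mid (a point): Round red metal lid on that jar: 58 mm diameter, 18 mm high, 35 g. Tight, its lower edge is 75.5 mm and its top 93.5 mm above the jar's underside, with free neck between edge and shoulder. Point: the lid's centre, 9 mm above its lower edge; z up.
- neck (a point): Point on the jar's axis, 80 mm above its underside, at the threads: three lugs in the lid grip under three thread starts against a springy seal. Tight: 0.25 to 0.5 N m. They let go after 40 to 55 deg of anticlockwise turn (from above) relative to the jar, the lid rising 2 mm; it then lifts straight off, until at 90 to 106 deg it meets a stop. Clockwise it stops hard within 18 deg.
- socket (a point): Empty hexagonal socket. Point: centre of its floor, 8 mm above the bench; z up, x and every 60 deg from it square to a flat. 54.5 mm across flats (1.25 mm play round the jar), 24 mm deep, upper edge bevelled. In it the jar turns up to 10 deg with the lid before its flats bear, so turn the lid about 75 deg by hand in all.
- rack: Blue steel jar holder, screwed to the bench: base plate 88 x 228 mm, 8 mm thick, its length along y; two six-sided cups with 7 mm walls, tops 32 mm above the bench. Origin: under the plate's centre; x, y as the socket's. Empty socket at y = -65 mm, the one with the green-lidded jar at y = +65 mm.
- spare_jar: Bystander: the same kind of jar with a green lid, 93.5 mm high, standing in the holder's other socket; origin at the centre of its underside.
- motor: Bystander: small electric motor standing on a 96 mm square steel foot, finned body 80 mm diameter, white fan on top, 140 mm high; origin at the centre of its underside.
- cup: Bystander: ribbed paper cup, 78 mm across the rim, 95 mm high; origin at the centre of its underside.
- mouse: Bystander: black computer mouse, 105 x 60 mm, 36 mm high; origin at the centre of its underside.
There are look-alikes about, which are no part of the job. What is shaped like the part that bears lid_mid but pink is not meant. What is shaped like the part that bears jar_mid but pink is not meant.

How it is judged:
By the outcome, as a careful person would: the job done as asked, in the order asked, and still so for the second after the job is handed in, while the arm keeps its last pose, push and grip.
It also fails if it takes over 45 s, if anything falls off the work surface, if the arm or the gripper's body presses on something with over 40 N, if the wrist force passes 120 N, or if a joint passes its speed limit or range.

## Robot

A 7-joint arm with a two-finger parallel gripper is mounted at the origin on the work surface. World frame = base frame: x ahead of the robot, y to its left, z up, the work surface at z = 0. Lengths are in m, angles in rad, forces in N, time in s.
With the tool pointing down it reaches from about 0.35 to 0.9 m from the base axis. Payload 8.1 kg.
Tool frame: the origin (TCP) lies midway between the tips of the shut fingers; the grasp point (between the pads) lies 19 mm behind it; z points along the fingers, y is the direction in which the jaws open and shut (so a half turn about z gives the same grasp; the last joint's range is limited). The gripper opens to 92 mm and grips with 3 to 60 N. Pads are 19 mm wide; open, the fingers measure 130 mm over their backs; the gripper's body (75 mm by 190 mm) begins 47 mm behind the grasp point.
Start: joints at [-1.442, 0.434, 0.025, 1.573, -0.012, 1.134, -0.075], TCP at [0.144, 0.608, 0.227] pointing down, gripper open.
Joint ranges: [-2.62, 2.62], [-0.44, 2.09], [-1.27, 1.32], [0.08, 2.57], [-1.32, 4.46], [0.12, 2], [-2.74, 2.74]. Speed limits (rad/s): [2.22, 2.22, 3.01, 3.01, 3.14, 3.14, 3.14].

## Interface

Orientations are given as a rotation vector (axis times angle).
In Python, from cell import monitor, get_image, get_calibration, workorder, look_for, masks_of gives the robot as it stands.
- The arm moves only by the shell command python3 -m crank 'ROWS' [FORCE]. ROWS is JSON, a list of rows, each a list of 3 entries, a list of its own where there are three numbers: the shift along the tool's x, y, z in cm, then the turn about the tool's z in degrees, then the closure in counts, from 0 (fully open) to 255 (shut). A call has 1 to 5 rows; each row shifts and turns the commanded pose from where the row before left it, along the tool's axes as they then stand; what a row does not reach is not made up. A row lasts 1/10 s, in which the tool goes at most 50 mm and 8.59 degrees, less where a joint would pass 70% of its speed; a pose out of reach is approached as far as the arm can. A call with a gripper value outside its range is refused whole. The fingers move at their own pace and stop on an object; FORCE is the grip in N (left out, the last holds). Time passes only in rows, so rows that do not move let the fingers close. It gives the time, the measured TCP pose, the force and the opening at its end, in the units of the state.
- monitor.observe(): the state, without advancing time (a new reading comes with each control period).
- get_image(name): name is "side" or "top" or "wrist"; returns (picture, depth): 384x512x3 uint8, red, green, blue; 384x512 float32, m along the optical axis (not along the pixel's ray), 0 where there is no reading.
- get_calibration(name): a dict with "fx", "fy", "cx", "cy" (pixels), "R" (3x3) and "t" (3): a world point X has camera coordinates R X + t. Camera axes: x right, y down, z forward; pixel columns grow to the right and rows downward; lengths in m; the calibration is good to about 2 mm. The wrist camera is an equidistant fisheye: a pixel r from the principal point sees the ray r / f radians off the axis. A picture is of the moment at which its call begins: read the wrist's pose just before it. get_calibration takes no time and is no camera call; for the wrist camera it gives the pose at the moment of the call.
- workorder.sign_off(): hands the job in, once; it reports no verdict.
Trained networks look in the newest picture that a camera, given by its name, has taken for a name from the list of things; names that differ only in an ending like _2 or _b are one class to them, and where a whole thing is asked for, a point or a joint stands for the part that bears it (a point fixed in the world has none). Each returns a list of dicts, best first, with "score" (0 to 1); they miss things now and then, are a little off and sometimes report something else, mostly with a low value. They report only what shows in the picture. A call takes as long as a camera call. They do not tell look-alikes from the thing itself.
- look_for(label, camera): "location" ([x, y, z] in m, in world coordinates, good to about 4 mm: the middle of the surface that is visible of it).
- masks_of(label, camera): "region" (384x512 bool, what is visible of it).
The state is a dict: "clock": time; "joints": joint angles; "dq": joint speeds; "joint_efforts": joint torques, N m; "position": TCP position; "ee_rot": TCP orientation; "force": force on the tool from outside, world axes, zero at the start; "ft_torque": the same for the moment, N m; "width": opening from 0.0 (shut) to 1.0 (fully open).
Only numpy, scipy, OpenCV 4.12 (cv2) and the standard library are available. Lean on these libraries where they do the work, as an engineer would, in place of code of your own. Each camera call takes 0.05 s, during which the arm holds its last target.

## Working session

There is one attempt and no reset: what is moved stays moved. The work goes in short steps, Python scripts to look and compute and a shell command to move; the robot and the scene stay as the last step left them, time stands still between calls to the robot, and variables do not carry over. Pictures are saved under pics/ and viewed, and the job is handed in when it is done.

```bash
ls; mkdir -p pics; python3 - <<'E'
from cell import *
import cv2,numpy as np
s=monitor.observe();print({k:np.round(v,3).tolist() for k,v in s.items()})
for n in("top","side","wrist"):
    c=get_calibration(n)
    p,d=get_image(n);cv2.imwrite(f"pics/{n}0.png",p[:,:,::-1]);np.savez(f"pics/{n}0.npz",p=p,d=d,**c)
    print(n,np.round(c["R"],3).tolist(),np.round(c["t"],3),c["fx"],c["cx"],c["cy"])
E
```

```text
pics
{'clock': 0.0, 'joints': [-1.442, 0.435, 0.025, 1.574, -0.012, 1.134, -0.075], 'dq': [0.0, 0.001, -0.0, -0.001, -0.001, -0.002, 0.001], 'joint_efforts': [-0.001, -66.786, 0.985, -31.446, -0.061, 0.043, 0.0], 'position': [0.144, 0.608, 0.226], 'ee_rot': [-0.363, -3.12, 0.002], 'force': [0.042, -0.097, 0.88], 'ft_torque': [0.009, -0.008, -0.036], 'width': 0.995}
top [[0.013, -1.0, 0.016], [-0.999, -0.013, -0.052], [0.052, -0.015, -0.999]] [-0.085  0.576  1.162] 413.03799652780015 256.2369999506217 191.4225802863701
side [[0.833, -0.553, -0.008], [-0.371, -0.549, -0.749], [0.409, 0.627, -0.663]] [-0.496  0.252  1.208] 488.88434544862605 254.44712570613487 202.01608057832817
wrist [[0.23, 0.973, -0.002], [0.928, -0.219, 0.3], [0.292, -0.071, -0.954]] [-0.624 -0.038  0.393] 297.3186396354542 257.9575098384375 190.85762445501692
```

View pics/top0.png

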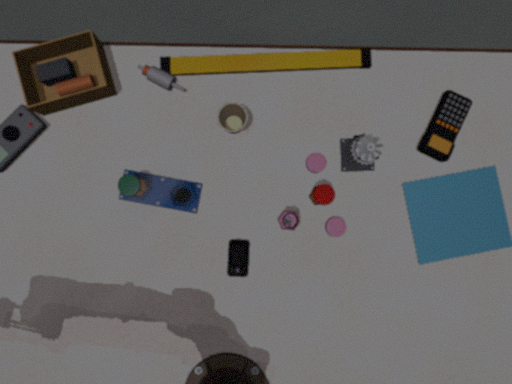

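View pics/side0.png

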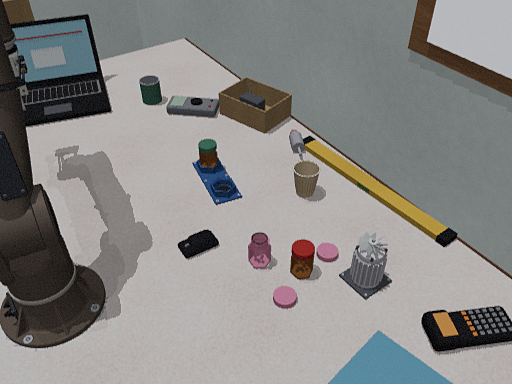

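View pics/wrist0.png

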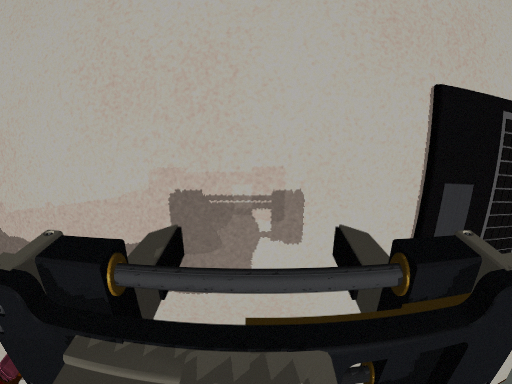

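Candidates: the amber jar with red lid at top (322,195) / side (303,258). Look-alikes: the open pink jar at top (289,219) / side (259,250), and the pink lids at top (316,162) and (336,226). The red-lidded amber one is the target. Next I'll crop it closely and measure it.

```bash
cat > h.py <<'E'
from cell import *
import cv2,numpy as np
def load(f):
    z=np.load(f);return z["p"],z["d"],{k:z[k] for k in("fx","fy","cx","cy","R","t")}
def pts(d,c,m):
    v,u=np.nonzero(m&(d>0));z=d[v,u]
    X=np.c_[(u-c["cx"])/c["fx"]*z,(v-c["cy"])/c["fy"]*z,z]
    return (X-c["t"])@c["R"]
def onplane(uv,c,h):
    uv=np.atleast_2d(uv).astype(float);r=np.c_[(uv[:,0]-c["cx"])/c["fx"],(uv[:,1]-c["cy"])/c["fy"],np.ones(len(uv))]@c["R"]
    o=-c["R"].T@c["t"];return o+r*((h-o[2])/r[:,2])[:,None]
def snap(n,f):
    c=get_calibration(n);p,d=get_image(n);cv2.imwrite(f"pics/{f}.png",p[:,:,::-1]);np.savez(f"pics/{f}.npz",p=p,d=d,**c);return p,d,c
E
python3 - <<'E'
from h import *
p,d,c=load("pics/top0.npz");q,e,k=load("pics/side0.npz")
a=cv2.resize(p[150:240,265:390],None,fx=4,fy=4,interpolation=2);b=cv2.resize(p[160:220,110:210],None,fx=5,fy=5,interpolation=2)
g=cv2.resize(q[225:285,240:340],None,fx=5,fy=5,interpolation=2)
cv2.imwrite("pics/ca.png",a[:,:,::-1]);cv2.imwrite("pics/cb.png",b[:,:,::-1]);cv2.imwrite("pics/cg.png",g[:,:,::-1])
for n,(P,D,C) in {"top":(p,d,c),"side":(q,e,k)}.items():
    h=cv2.cvtColor(P,cv2.COLOR_RGB2HSV)
    m=((h[:,:,0]<6)|(h[:,:,0]>175))&(h[:,:,1]>190)&(h[:,:,2]>90)
    nn,l,s,ce=cv2.connectedComponentsWithStats(m.astype(np.uint8));i=1+np.argmax(s[1:,4]);m=l==i
    X=pts(D,C,m);print(n,s[i],ce[i],X.mean(0),X[:,2].max(),np.median(X,0))
    T=X[X[:,2]>X[:,2].max()-.008];print(T.min(0),T.max(0),(T.min(0)+T.max(0))/2)
for n in("top","side"):
  for l in("lid_mid","jar_mid","rack","socket","spare_jar","motor","cup","mouse"):
    print(n,l,[(round(r["score"],2),np.round(r["location"],3).tolist()) for r in look_for(l,n)][:4])
print(monitor.observe()["clock"])
E
```

```text
top [314 185  20  19 287] [323.29965157 193.9825784 ] [ 0.56882324 -0.25475002  0.09440916] 0.0995360333581913 [ 0.56877797 -0.25417531  0.09442804]
[ 0.54471033 -0.28019186  0.09155368] [ 0.59309145 -0.22920977  0.09953603] [ 0.56890089 -0.25470081  0.09554486]
side [292 240  22  17 143] [303.27272727 247.16083916] [ 0.5703433  -0.25884776  0.09436557] 0.09886106953905541 [ 0.57104787 -0.25985263  0.09428348]
[ 0.54282527 -0.28736599  0.090917  ] [ 0.59549574 -0.2335674   0.09886107] [ 0.56916051 -0.2604667   0.09488904]
top lid_mid [(0.84, [0.57, -0.257, 0.093]), (0.82, [0.482, -0.3, 0.017]), (0.59, [0.664, -0.246, 0.018])]
top jar_mid []
top rack [(0.61, [0.57, 0.174, 0.003])]
top socket [(0.63, [0.572, 0.175, 0.009])]
top spare_jar [(0.78, [0.584, 0.254, 0.099]), (0.62, [0.683, -0.352, 0.095]), (0.29, [0.391, -0.033, 0.03])]
top motor [(0.58, [0.681, -0.35, 0.095])]
top cup [(0.65, [0.784, -0.005, 0.049])]
top mouse [(0.96, [0.39, -0.032, 0.029])]
side lid_mid [(0.96, [0.479, -0.308, 0.017]), (0.71, [0.564, -0.263, 0.09]), (0.57, [0.662, -0.253, 0.016])]
side jar_mid [(0.65, [0.55, -0.277, 0.039]), (0.58, [0.492, -0.182, 0.06])]
side rack [(0.55, [0.56, 0.157, 0.005])]
side socket [(0.64, [0.562, 0.156, 0.008])]
side spare_jar [(0.93, [0.579, 0.245, 0.081])]
side motor [(0.71, [0.667, -0.381, 0.073]), (0.52, [0.566, -0.263, 0.094])]
side cup [(0.81, [0.771, -0.016, 0.066])]
side mouse [(0.95, [0.382, -0.042, 0.022])]
0.95
```

View pics/ca.png

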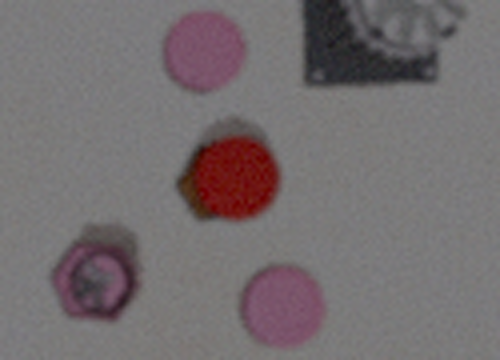

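View pics/cb.png

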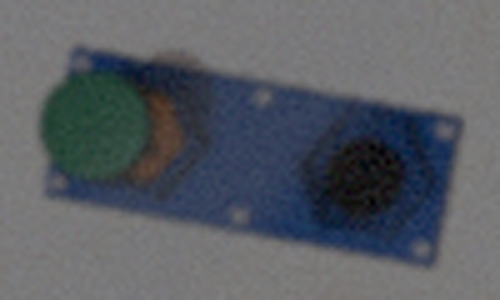

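View pics/cg.png

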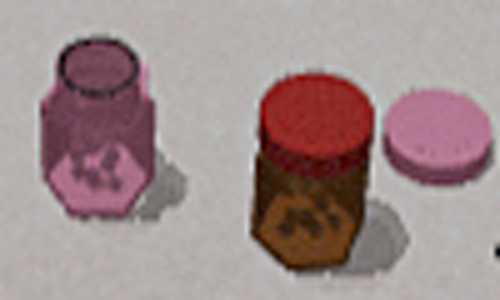

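```bash
python3 - <<'E'
from h import *
from scipy.optimize import minimize
def b(P):
    h=cv2.cvtColor(P,cv2.COLOR_RGB2HSV);return ((h[:,:,0]>100)&(h[:,:,0]<130)&(h[:,:,1]>90))
p,d,c=load("pics/top0.npz")
for n in("top","side"):
    p,d,c=load(f"pics/{n}0.npz");m=b(p);m[:, 260:]=0; 
    nn,l,s,ce=cv2.connectedComponentsWithStats(cv2.morphologyEx(m.astype(np.uint8),cv2.MORPH_CLOSE,np.ones((5,5))))
    if n=="side": s[:,4][ (ce[:,1]<140)|(ce[:,0]<180)]=0
    i=1+np.argmax(s[1:,4]);print(s[i],ce[i])
    v,u=np.nonzero(l==i);X=onplane(np.c_[u,v],c,.008)[:,:2]
    r=cv2.minAreaRect((X*1000).astype(np.float32));print(n,r)
    print(cv2.boxPoints(r))
E
```

```text
[ 122  171   79   41 1457] [168.07069321 192.54975978]
top ((574.9423828125, 194.23484802246094), (215.71910095214844, 82.92581176757812), 80.29589080810547)
[[515.89197   94.9076  ]
 [597.6312    80.929634]
 [633.9928   293.5621  ]
 [552.25354  307.54007 ]]
[ 192  159   50   46 1088] [217.36121324 182.45772059]
side ((577.0224609375, 197.11764526367188), (234.14964294433594, 87.96623229980469), 79.98999786376953)
[[513.3589    89.470146]
 [599.9861    74.17986 ]
 [640.68604  304.76514 ]
 [554.05884  320.05542 ]]
```

The crops confirm it: top crop (238,178) shows the red lid on the amber hexagonal jar, and the pink things are separate. I'll view the socket first, since it is on the way.

```bash
python3 -m crank '[[[-3.8,-2.9,0.5],0,0],[[-3.8,-2.9,0.5],0,0],[[-3.8,-2.9,0.5],0,0],[[-3.8,-2.9,0.5],0,0],[[-3.8,-2.9,0.5],0,0]]' 60; python3 -m crank '[[[-3.8,-2.9,0.5],0,0],[[-3.8,-2.9,0.5],0,0],[[-3.8,-2.9,0.5],0,0],[[-3.8,-2.9,0.5],0,0],[[-3.8,-2.9,0.5],0,0]]'
```

```text
clock: 1.45
position: [0.2962, 0.422, 0.2018]
ee_rot: [0.363, 3.12, 0.001]
force: [1.2, 0.0, -0.5]
width: 0.999
clock: 1.95
position: [0.4479, 0.2372, 0.1769]
ee_rot: [0.363, 3.12, 0.001]
force: [0.5, 1.0, 0.2]
width: 1.001
```

```bash
python3 - <<'E'
from h import *
print(monitor.observe())
E
```

```text
{'clock': 1.95, 'joints': array([-0.74221172,  0.29377197,  0.18850272,  1.93477128, -0.0684879 ,
        0.9181869 ,  0.81911506]), 'dq': array([ 0.79905659,  0.18100519,  0.21204397, -0.10052287, -0.11793594,
       -0.07154842,  1.0652494 ]), 'joint_efforts': array([ -5.6909278 , -54.11478281,   1.99036896, -25.50010443,
         0.33525995,   0.55272024,  -2.24900097]), 'position': array([0.44791369, 0.23717646, 0.17689342]), 'ee_rot': array([3.62997826e-01, 3.11990576e+00, 1.03164624e-03]), 'force': array([0.47177213, 1.01750193, 0.15314288]), 'ft_torque': array([-0.0170596 , -0.02161809, -0.00616505]), 'width': 1.0011750774109782}
```

```bash
python3 -m crank '[[[-3.4,-2.4,0.7],-3,0],[[-3.4,-2.4,0.7],0,0],[[-3.0,-2.1,0.4],0,0],[[0,0,0],0,0],[[0,0,0],0,0]]'; python3 - <<'E'
from h import *
s=monitor.observe();print(s["joints"],s["ee_rot"])
snap("wrist","w1")
E
```

```text
clock: 2.45
position: [0.5296, 0.1512, 0.1585]
ee_rot: [-0.285, -3.128, 0.0]
force: [-1.2, 0.9, -0.4]
width: 0.999
[-0.53623602  0.3842637   0.21522532  1.85467046 -0.10130004  0.91352915
  1.11493864] [-2.84887301e-01 -3.12834128e+00  2.23950754e-04]
```

View pics/w1.png

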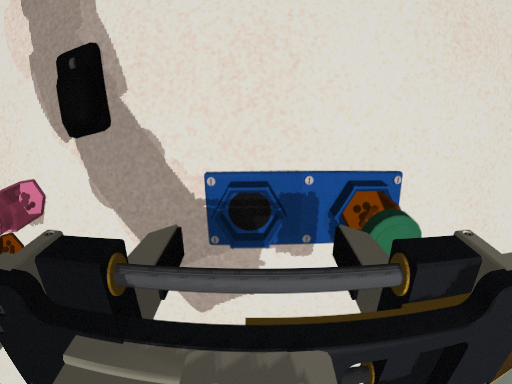

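Socket opening at (248,211), fully visible; plate corners at (206,173), (402,171), (210,244). I'll rectify it metrically.

```bash
cat >> h.py <<'E'
def projw(X,c):
    Y=np.asarray(X)@c["R"].T+c["t"];th=np.arctan2(np.hypot(Y[...,0],Y[...,1]),Y[...,2]);ph=np.arctan2(Y[...,1],Y[...,0])
    return c["cx"]+c["fx"]*th*np.cos(ph),c["cy"]+c["fy"]*th*np.sin(ph)
def rect(p,c,x0,y0,h,n=560,s=.0005):
    # row -> x decreasing (up=+x), col -> y decreasing (right=-y), centred at x0,y0
    i,j=np.mgrid[:n,:n];X=np.stack([x0-(i-n/2)*s,y0-(j-n/2)*s,np.full(i.shape,h)],-1)
    u,v=projw(X,c);return cv2.remap(p,u.astype(np.float32),v.astype(np.float32),cv2.INTER_CUBIC)
E
python3 - <<'E'
from h import *
p,d,c=load("pics/w1.npz")
for h in(.008,.032):
    r=rect(p,c,.565,.150,h,540,.0004);cv2.imwrite(f"pics/r{int(h*1000)}.png",r[:,:,::-1])
E
```

```text
(no output)
```

View pics/r8.png

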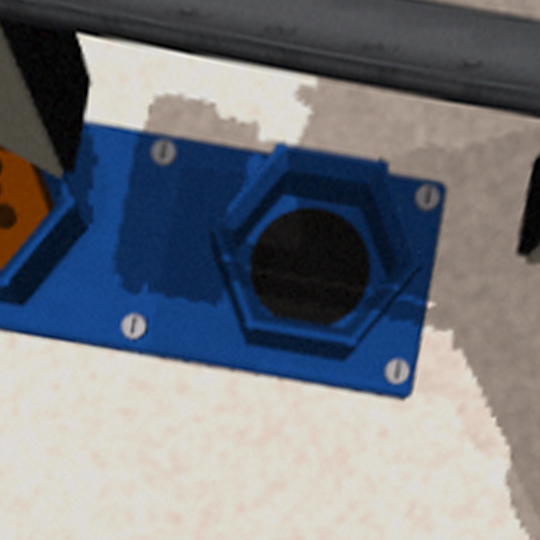

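View pics/r32.png

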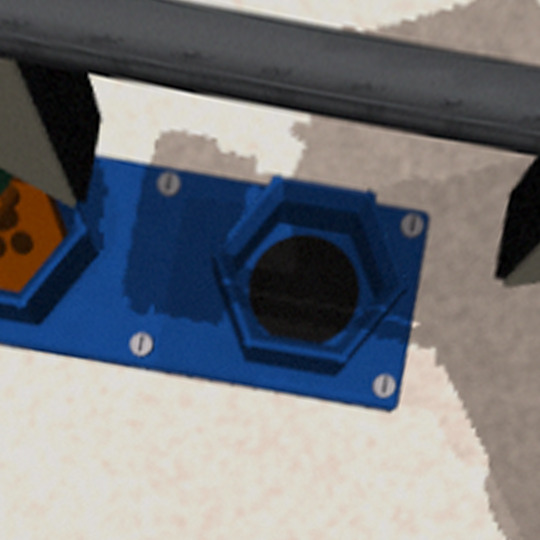

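```bash
cat >> h.py <<'E'
def ptsw(d,c):
    v,u=np.mgrid[:d.shape[0],:d.shape[1]];a=(u-c["cx"])/c["fx"];b=(v-c["cy"])/c["fy"];th=np.hypot(a,b)
    k=np.where(th>1e-6,np.tan(np.minimum(th,1.4))/np.maximum(th,1e-6),1)
    X=np.stack([a*k*d,b*k*d,d],-1);return (X-c["t"])@c["R"]
E
python3 - <<'E'
from h import *
from scipy.optimize import minimize
p,d,c=load("pics/w1.npz")
X=ptsw(d,c);ok=(d>0)
bl=cv2.cvtColor(p,cv2.COLOR_RGB2HSV);bl=(bl[:,:,0]>100)&(bl[:,:,0]<130)&(bl[:,:,1]>90)
P=X[ok&bl]
print(np.histogram(P[:,2],bins=np.arange(-.01,.06,.004)))
m=ok&(np.hypot(X[...,0]-.565,X[...,1]-.135)<.05)&(X[...,2]>.025)&(X[...,2]<.040)&bl
R=X[m];print(len(R),R.mean(0),np.median(R[:,2]))
# hex rim annulus: apothem between 27.25(+bevel) and 34.25
def apo(q,x,y,a):
    dx,dy=q[:,0]-x,q[:,1]-y;th=a+np.arange(6)*np.pi/3
    return (dx[:,None]*np.cos(th)+dy[:,None]*np.sin(th)).max(1)
# rim top mean apothem ~31 (bevel)
for lo,hi in((.0275,.03425),(.029,.03425)):
    f=lambda t:(np.maximum(0,lo-(r:=apo(R,*t)))**2+np.maximum(0,r-hi)**2).sum()*1e6
    b=minimize(f,[.565,.135,-.17],method="Nelder-Mead",options=dict(xatol=1e-5,fatol=1e-3,maxiter=4000));print(b.x[:2],np.degrees(b.x[2]),b.fun)
np.save("pics/rim.npy",R)
# plate floor
gr=ok&(np.abs(X[...,2])<.005)
print(np.median(X[200:210,100:200][...,2]), np.median(P[(P[:,2]<.02)][:,2]))
rr=rect(p,c,.565,.135,.032,400,.0002);rr=cv2.resize(rr,(600,600));
for (x,y,a) in [(.565,.135,-.17)]:
  for ap in(.02725,.03425):
    th=a+np.pi/6+np.arange(7)*np.pi/3;r=ap/np.cos(np.pi/6)
    q=np.c_[300-(y+r*np.sin(th)-.135)/.0002*1.5,300-(x+r*np.cos(th)-.565)/.0002*1.5]
    cv2.polylines(rr,[np.round(q).astype(np.int32)],True,(255,255,0),1)
cv2.imwrite("pics/rim.png",rr[:,:,::-1])
E
```

```text
(array([   0,    0,   25,   61, 6126,  712,  272,  283,  303,  579, 1422,
         98,    1,    0,    0,    0,    0]), array([-0.01 , -0.006, -0.002,  0.002,  0.006,  0.01 ,  0.014,  0.018,
        0.022,  0.026,  0.03 ,  0.034,  0.038,  0.042,  0.046,  0.05 ,
        0.054,  0.058]))
1516 [0.56483362 0.13411724 0.03114736] 0.03180040377273198
[0.56497789 0.13398695] -9.896973779261085 16.862573947130702
[0.56478973 0.134071  ] -9.887604173446517 561.8960522549218
0.0011507478642265182 0.009029760138516411
```

View pics/rim.png

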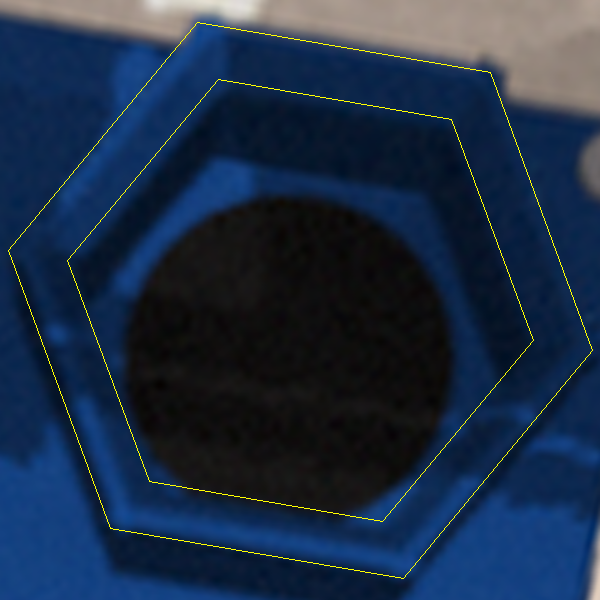

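Depth gives the socket at (0.5650, 0.1340), yaw -9.9° (mod 60), rim z 0.032. This agrees with the plate fit. Next, the jar.

```bash
python3 -m crank '[[[-1.0,-4.7,0],0,0],[[-1.0,-4.7,0],0,0],[[-1.0,-4.7,0],0,0],[[-1.0,-4.7,0],0,0],[[-1.0,-4.7,0],0,0]]';python3 -m crank '[[[-1.0,-4.7,0],0,0],[[-1.0,-4.7,0],0,0],[[-1.0,-4.2,0],0,0],[[0,0,0],7,0],[[0,0,0],7,0]]';python3 -m crank '[[[0,0,0],7,0],[[0,0,0],7,0],[[0,0,0],7,0],[[0,0,0],0,0],[[0,0,0],0,0]]'; python3 - <<'E'
from h import *
s=monitor.observe();print(s["joints"],s["ee_rot"])
snap("wrist","w2")
E
```

```text
clock: 3.0
position: [0.5363, -0.088, 0.1591]
ee_rot: [0.277, 3.129, 0.002]
force: [0.9, 1.0, 0.4]
width: 1.002
clock: 3.5
position: [0.5417, -0.2277, 0.1589]
ee_rot: [0.67, 3.069, 0.001]
force: [0.2, 1.0, -0.6]
width: 1.003
clock: 4.0
position: [0.5421, -0.226, 0.1588]
ee_rot: [-1.201, -2.903, -0.001]
force: [0.9, 0.3, 0.8]
width: 1.001
[-0.01969838  0.45964336  0.45862352  1.77949073 -0.24304099  0.95849044
  1.32446557] [-1.20133402e+00 -2.90280902e+00 -8.54956428e-04]
```

View pics/w2.png

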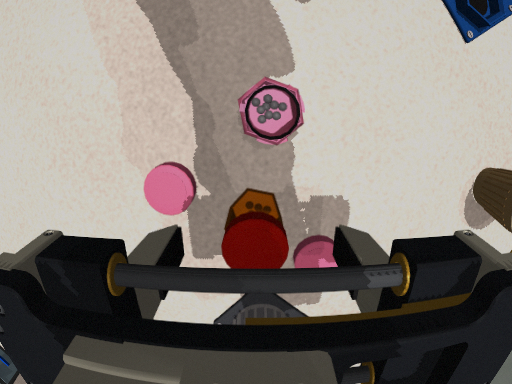

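Red lid at (255,243), with the body showing at (257,205). Next I'll fit the lid circle and the hexagon from depth.

```bash
python3 - <<'E'
from h import *
from scipy.optimize import least_squares,minimize
p,d,c=load("pics/w2.npz");X=ptsw(d,c);ok=d>0
h=cv2.cvtColor(p,cv2.COLOR_RGB2HSV)
red=ok&((h[:,:,0]<4)|(h[:,:,0]>174))&(h[:,:,1]>180)
near=np.hypot(X[...,0]-.569,X[...,1]+.257)<.05
L=X[red&near&(X[...,2]>.07)];top=L[L[:,2]>.088]
print(len(L),len(top),np.median(top[:,2]),top.mean(0))
m=(red&near&(X[...,2]>.07)).astype(np.uint8)
# circle by outer limit of top pts
f=lambda t:(np.maximum(0,np.hypot(top[:,0]-t[0],top[:,1]-t[1])-.029)**2).sum()*1e6
print(minimize(f,top[:,:2].mean(0),method="Nelder-Mead").x)
cs,_=cv2.findContours((red&near&(X[...,2]>.088)).astype(np.uint8),0,1);u=max(cs,key=len)[:,0]
# contour rays on plane .0935
def ray(uv):
    a=(uv[:,0]-c["cx"])/c["fx"];b=(uv[:,1]-c["cy"])/c["fy"];th=np.hypot(a,b);k=np.tan(th)/th
    r=np.c_[a*k,b*k,np.ones(len(a))]@c["R"];o=-c["R"].T@c["t"];return o+r*((.0935-o[2])/r[:,2])[:,None]
Q=ray(u.astype(float));r=least_squares(lambda t:np.hypot(Q[:,0]-t[0],Q[:,1]-t[1])-t[2],[.569,-.257,.029],loss="soft_l1",f_scale=.001);print("contour",r.x)
cx,cy=r.x[:2]
am=ok&near&(X[...,2]>.012)&(X[...,2]<.060)
B=X[am];print(len(B),np.hypot(*(B[:,:2]-[cx,cy]).T).mean())
def apo(q,x,y,a):
    dx,dy=q[:,0]-x,q[:,1]-y;th=a+np.arange(6)*np.pi/3
    return (dx[:,None]*np.cos(th)+dy[:,None]*np.sin(th)).max(1)
for a0 in np.radians(range(0,60,10)):
    g=least_squares(lambda t:apo(B,*t)-.026,[cx,cy,a0],loss="soft_l1",f_scale=.001)
    g2=least_squares(lambda t:apo(B,cx,cy,t[0])-.026,[a0],loss="soft_l1",f_scale=.001)
    print(g.x[:2],np.degrees(g.x[2])%60,g.cost*1e6,"|",np.degrees(g2.x)%60,g2.cost*1e6)
E
```

```text
3100 2901 0.09537800326139621 [ 0.56522322 -0.25322067  0.09517138]
[ 0.56846608 -0.25633956]
contour [ 0.566665   -0.25476887  0.02731991]
752 0.02472899548513805
[ 0.56902512 -0.2571872 ] 3.7752649657946664 28.17128635890988 | [51.1422516] 1363.3552055646182
[ 0.56902512 -0.2571872 ] 3.7752648666867343 28.171286358909697 | [15.33444948] 1325.4866447082218
[ 0.56902512 -0.2571872 ] 3.7752649874063366 28.171286358909917 | [15.33548951] 1325.4866452793033
[ 0.56902512 -0.2571872 ] 3.7752649161496774 28.171286358909775 | [15.33550554] 1325.48664534487
[ 0.56902512 -0.2571872 ] 3.775264978758294 28.17128635891006 | [51.14133562] 1363.3552057503293
[ 0.56902512 -0.2571872 ] 3.775264630144612 28.171286358909953 | [51.14195807] 1363.3552050878802
```

Jar at (0.5690, -0.2572), yaw 3.8° (fits the six-sided model well; lid top agrees within 2 mm). I'll centre, descend to lid height and close.

```bash
python3 -m crank '[[[-4.1,-0.3,0],0,0],[[0,0,2.2],0,0],[[0,0,2.2],0,0],[[0,0,2.2],0,0],[[0,0,2.0],0,0]]' 40;python3 -m crank '[[[0,0,0],0,0],[[0,0,0],0,0]]'; python3 - <<'E'
from h import *
print(monitor.observe()["joints"])
snap("side","s1")
p,d,c=snap("wrist","w3")
q=cv2.imread("pics/s1.png")[200:300,220:360];cv2.imwrite("pics/s1c.png",cv2.resize(q,None,fx=4,fy=4,interpolation=2))
E
```

```text
clock: 4.55
position: [0.5685, -0.2583, 0.0717]
ee_rot: [-1.205, -2.901, -0.001]
force: [0.1, 0.1, -0.1]
width: 0.999
clock: 4.75
position: [0.5685, -0.2586, 0.073]
ee_rot: [-1.207, -2.9, -0.0]
force: [-0.0, 0.3, 0.4]
width: 1.001
[ 0.06730191  0.61593144  0.41137041  1.7585907  -0.31758949  0.83350191
  1.40876827]
```

View pics/s1c.png

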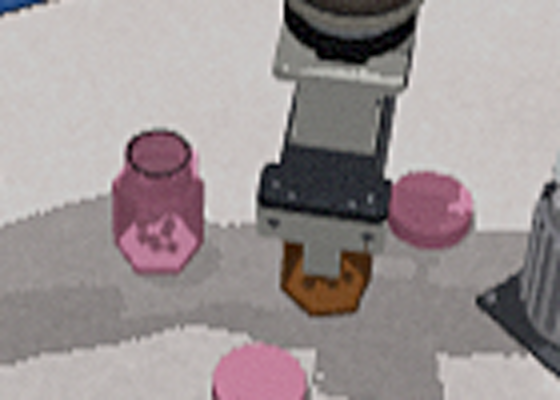

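View pics/w3.png

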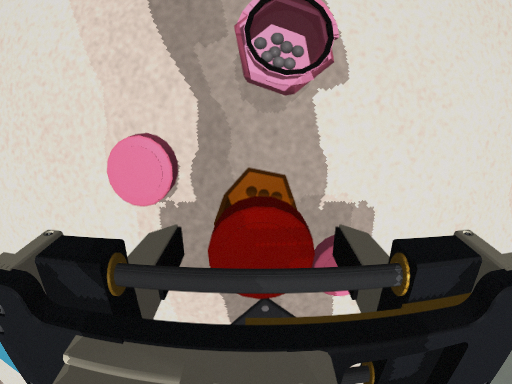

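Jaws straddle the lid, centred at (261,245). Closing.

```bash
python3 -m crank '[[[0,0.1,0],0,120],[[0,0,0],0,255],[[0,0,0],0,255],[[0,0,0],0,255],[[0,0,0],0,255]]' 50;python3 -m crank '[[[0,0,0],0,255],[[0,0,0],0,255]]'; python3 - <<'E'
from h import *
snap("side","s2")
q=cv2.imread("pics/s2.png")[200:300,220:360];cv2.imwrite("pics/s2c.png",cv2.resize(q,None,fx=4,fy=4,interpolation=2))
E
```

```text
clock: 5.35
position: [0.5694, -0.2579, 0.0729]
ee_rot: [1.209, 2.899, 0.0]
force: [1.4, 1.2, 0.7]
width: 0.626
clock: 5.55
position: [0.5694, -0.2579, 0.0728]
ee_rot: [1.209, 2.899, 0.0]
force: [0.5, 0.5, 0.7]
width: 0.626
```

View pics/s2c.png

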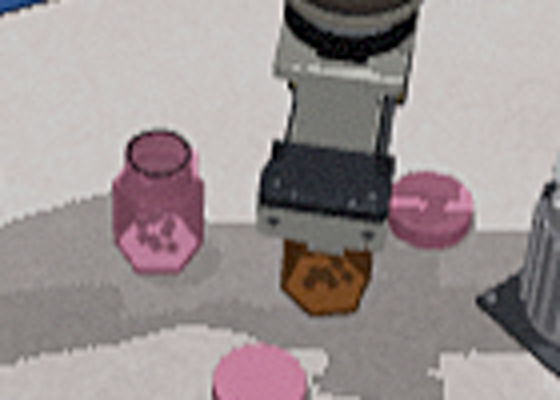

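Gripped at 57.6 mm, which matches the 58 mm lid. Lift and carry.

```bash
python3 -m crank '[[[0,0,-1.5],0,255],[[0,0,-3.5],0,255],[[0,0,-4],0,255],[[0,0,-2],0,255],[[1.8,1.7,0],0,255]]';python3 -m crank '[[[3.5,3.4,0],0,255],[[3.5,3.4,0],0,255],[[3.5,3.4,0],0,255],[[3.5,3.4,0],0,255],[[3.5,3.4,0],0,255]]';python3 -m crank '[[[3.5,3.4,0],0,255],[[3.5,3.4,0],0,255],[[1.8,1.7,0],0,255],[[0,0,0],7,255],[[0,0,0],6.7,255]]';python3 -m crank '[[[0,0,0],0,255],[[0,0,0],0,255]]'; python3 - <<'E'
from h import *
s=monitor.observe();print(s["joints"],s["ft_torque"])
snap("side","s3");snap("top","t3");snap("wrist","w4")
for n,a in(("s3",(slice(60,220),slice(120,320))),("t3",(slice(120,260),slice(80,280)))):
  cv2.imwrite(f"pics/{n}c.png",cv2.resize(cv2.imread(f"pics/{n}.png")[a],None,fx=3.5,fy=3.5,interpolation=2))
E
```

```text
clock: 6.1
position: [0.5691, -0.2385, 0.1873]
ee_rot: [1.215, 2.889, -0.004]
force: [1.1, 0.5, -4.9]
width: 0.629
clock: 6.6
position: [0.5655, 0.0121, 0.1834]
ee_rot: [-1.21, -2.899, 0.0]
force: [0.8, 0.4, -4.4]
width: 0.623
clock: 7.1
position: [0.5641, 0.134, 0.1831]
ee_rot: [-1.55, -2.732, 0.001]
force: [-0.3, -0.8, -4.7]
width: 0.626
clock: 7.3
position: [0.5646, 0.1327, 0.183]
ee_rot: [1.543, 2.737, -0.001]
force: [0.3, 0.5, -3.8]
width: 0.627
[-0.66195745  0.42215901  0.47266153  1.77070362 -0.2228336   1.00211473
  0.44022052] [-0.08512569  0.02542509  0.01293304]
```

View pics/s3c.png

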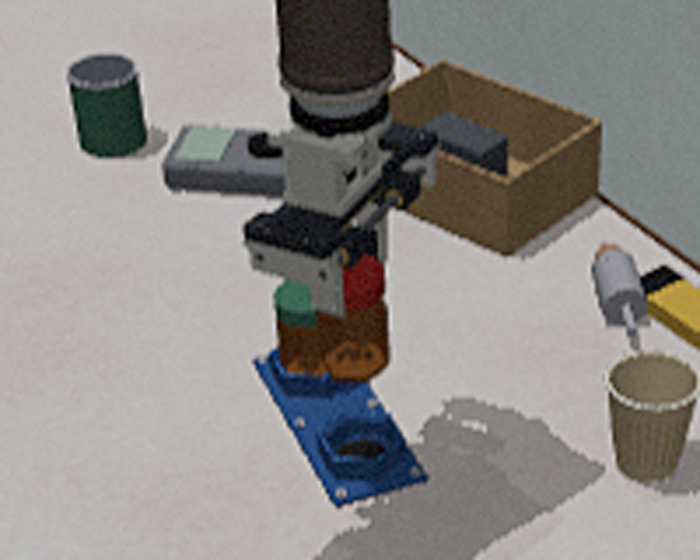

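View pics/w4.png

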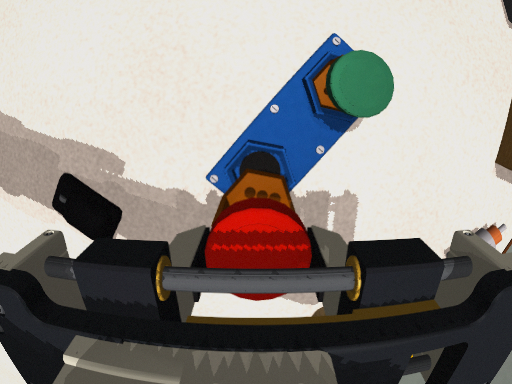

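The jar hangs from the lid above the socket. In the wrist view the jar body is at (255,200) and the socket rim at (258,165). I'll fit both in the same picture.

```bash
cat >> h.py <<'E'
from scipy.optimize import least_squares,minimize
def apo(q,x,y,a):
    dx,dy=q[:,0]-x,q[:,1]-y;th=a+np.arange(6)*np.pi/3
    return (dx[:,None]*np.cos(th)+dy[:,None]*np.sin(th)).max(1)
E
python3 - <<'E'
from h import *
p,d,c=load("pics/w4.npz");X=ptsw(d,c);ok=d>0
near=np.hypot(X[...,0]-.565,X[...,1]-.133)<.05
B=X[ok&near&(X[...,2]>.120)&(X[...,2]<.170)];zb=.110
# exclude foot (lowest 4 mm) and shoulder; slice by height to see tilt
for lo,hi in((.118,.17),(.118,.14),(.14,.17)):
    Bs=B[(B[:,2]>lo)&(B[:,2]<hi)]
    g=least_squares(lambda t:apo(Bs,*t)-.026,[.565,.133,np.radians(-10)],loss="soft_l1",f_scale=.001)
    print(len(Bs),g.x[:2],(np.degrees(g.x[2])+40)%60-40,g.cost*1e6)
hs=cv2.cvtColor(p,cv2.COLOR_RGB2HSV);bl=(hs[:,:,0]>100)&(hs[:,:,0]<130)&(hs[:,:,1]>90)
for cen in((.565,.134),(.5876,.262)):
    R=X[ok&bl&(np.hypot(X[...,0]-cen[0],X[...,1]-cen[1])<.05)&(X[...,2]>.025)&(X[...,2]<.04)]
    if len(R)<50: print(len(R));continue
    f=lambda t:(np.maximum(0,.0275-(r:=apo(R,*t)))**2+np.maximum(0,r-.03425)**2).sum()*1e6
    b=minimize(f,[*cen,-.17],method="Nelder-Mead",options=dict(xatol=1e-5,fatol=1e-3,maxiter=4000));print(cen,len(R),b.x[:2],np.degrees(b.x[2]),b.fun)
# whole holder from plate points in w4 and w1
for n in("w1","w4"):
    p,d,c=load(f"pics/{n}.npz");X=ptsw(d,c);hs=cv2.cvtColor(p,cv2.COLOR_RGB2HSV);bl=(hs[:,:,0]>100)&(hs[:,:,0]<130)&(hs[:,:,1]>90)
    m=(d>0)&bl&(X[...,2]>.004)&(X[...,2]<.012);P=X[m]
    def f(t):
        x,y,a=t;dx,dy=P[:,0]-x,P[:,1]-y;lx=dx*np.cos(a)+dy*np.sin(a);ly=-dx*np.sin(a)+dy*np.cos(a)
        return (np.maximum(0,abs(lx)-.0435)**2+np.maximum(0,abs(ly)-.1135)**2).sum()*1e6
    b=minimize(f,[.576,.198,-.17],method="Nelder-Mead",options=dict(xatol=1e-5,fatol=1e-3,maxiter=4000));x,y,a=b.x
    print(n,len(P),b.x,np.degrees(a),b.fun,"socket",x+.065*np.sin(a),y-.065*np.cos(a))
E
```

```text
1258 [0.56436525 0.1331955 ] -9.994579152215103 21.9755401059906
401 [0.56443291 0.1332463 ] -9.950292589783615 6.545762014952322
857 [0.56433462 0.13317156] -10.016924933796354 15.000725335964804
(0.565, 0.134) 813 [0.56579286 0.1338121 ] -10.388347198369814 19.671370056236594
(0.5876, 0.262) 751 [0.58747546 0.26199614] -9.914372817437037 9.339398099853522
w1 6766 [ 0.57097299  0.18985461 -0.22558874] -12.92528262447148 93224.02286705206 socket 0.55643377591273 0.12650153908510614
w4 6453 [ 0.57367835  0.1931984  -0.20718052] -11.870569500149323 19084.577932788652 socket 0.560307745796015 0.12958843944463042
```

View pics/t3c.png

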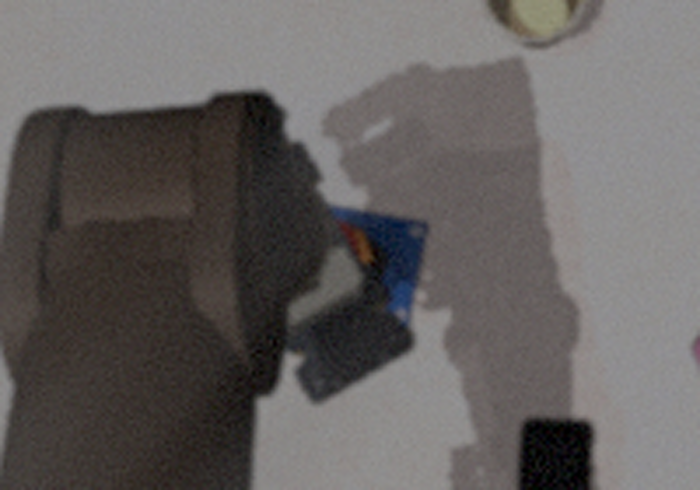

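Jar at (0.5644, 0.1332), yaw -10.0°, no tilt; socket at (0.565, 0.134), confirmed via both rims. (My plate-mask fit picked up other blue things, so I'm discarding it.) Nudge 1 mm along +y of the tool and descend to just above the rim.

```bash
python3 -m crank '[[[0,0.1,2],0,255],[[0,0,2],0,255],[[0,0,2],0,255],[[0,0,1],0,255],[[0,0,0],0,255]]';python3 -m crank '[[[0,0,0],0,255]]'
```

```text
clock: 7.95
position: [0.5648, 0.1332, 0.1116]
ee_rot: [-1.545, -2.733, 0.003]
force: [-0.3, -0.5, -3.9]
width: 0.626
clock: 8.05
position: [0.5661, 0.1334, 0.1133]
ee_rot: [1.546, 2.734, 0.001]
force: [-0.1, -0.3, -3.9]
width: 0.625
```

```bash
python3 -m crank '[[[0,0,0.5],0,255],[[0,0,0.4],0,255],[[0,0,0],0,255]]';python3 -m crank '[[[0,0,0.3],0,255],[[0,0,0.3],0,255],[[0,0,0],0,255]]'
```

```text
clock: 8.35
position: [0.5654, 0.1336, 0.1035]
ee_rot: [-1.546, -2.734, 0.0]
force: [-0.1, 0.9, -4.5]
width: 0.626
clock: 8.65
position: [0.5653, 0.1335, 0.0973]
ee_rot: [-1.546, -2.734, 0.001]
force: [-0.5, -0.6, -4.4]
width: 0.628
```

Entering without contact force. Continue.

```bash
python3 -m crank '[[[0,0,0.4],0,255],[[0,0,0.4],0,255],[[0,0,0.4],0,255],[[0,0,0],0,255]]';python3 -m crank '[[[0,0,0.3],0,255],[[0,0,0],0,255]]'
```

```text
clock: 9.05
position: [0.5652, 0.1335, 0.085]
ee_rot: [-1.546, -2.734, 0.001]
force: [0.4, -0.5, -4.2]
width: 0.626
clock: 9.25
position: [0.5655, 0.1335, 0.0824]
ee_rot: [-1.547, -2.734, 0.0]
force: [0.2, 0.2, -3.4]
width: 0.623
```

```bash
python3 -m crank '[[[0,0,0.1],0,255],[[0,0,0],0,255]]';python3 -m crank '[[[0,0,0.1],0,255],[[0,0,0],0,255]]';python3 -m crank '[[[0,0,0.1],0,255],[[0,0,0],0,255]]'
```

```text
clock: 9.45
position: [0.5656, 0.1336, 0.0817]
ee_rot: [-1.547, -2.734, 0.0]
force: [-0.0, -0.5, -3.8]
width: 0.626
clock: 9.65
position: [0.5659, 0.1336, 0.0809]
ee_rot: [1.547, 2.734, 0.001]
force: [-0.6, 1.4, -3.3]
width: 0.624
clock: 9.85
position: [0.5663, 0.1338, 0.0805]
ee_rot: [1.546, 2.734, 0.002]
force: [-2.0, 1.5, 4.9]
width: 0.626
```

Seated: force went from -3.9 to +4.9 N at TCP z 0.0805 (expected 0.081). I'll relax 1 mm, raise the grip to 60 N, and check by picture.

```bash
python3 -m crank '[[[0,0,-0.1],0,255],[[0,0,0],0,255]]' 60; python3 - <<'E'
from h import *
print(monitor.observe()["ft_torque"])
snap("side","s5");snap("wrist","w5")
cv2.imwrite("pics/s5c.png",cv2.resize(cv2.imread("pics/s5.png")[110:220,150:290],None,fx=4.5,fy=4.5,interpolation=2))
E
```

```text
clock: 10.05
position: [0.5657, 0.1336, 0.0808]
ee_rot: [1.547, 2.734, 0.0]
force: [0.1, -0.1, -0.8]
width: 0.627
[-0.13678431  0.05072727  0.03591351]
```

View pics/s5c.png

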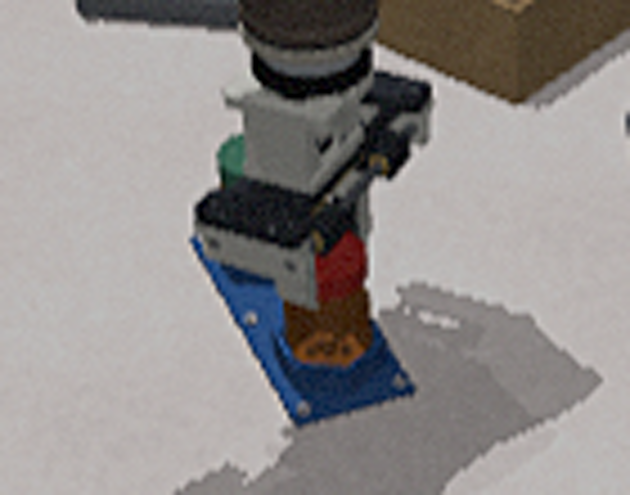

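View pics/w5.png

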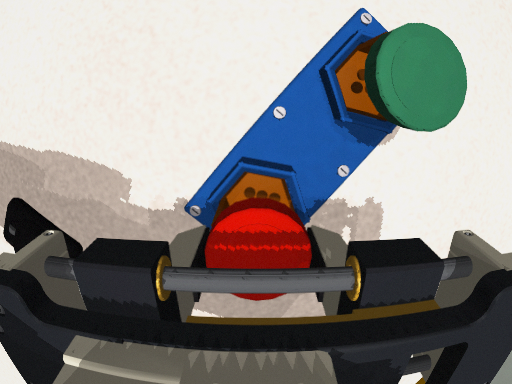

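The jar stands in the socket; the wrist view shows the body inside the rim at (257,190). A positive turn was clockwise earlier, so unscrewing is negative. I'll start turning in small parts while watching the torque.

```bash
python3 -m crank '[[[0,0,0],-4,255],[[0,0,0],-4,255],[[0,0,0],-4,255],[[0,0,0],-4,255]]'; python3 -c "
from cell import monitor as m;s=m.observe();print(s['ft_torque'],s['joints'][6])"; python3 -m crank '[[[0,0,-0.02],-5,255],[[0,0,-0.02],-5,255],[[0,0,-0.02],-5,255]]';python3 -c "
from cell import monitor as m;s=m.observe();print(s['ft_torque'],s['joints'][6])"
```

```text
clock: 10.55
position: [0.566, 0.1336, 0.0809]
ee_rot: [1.148, 2.924, 0.001]
force: [1.4, 1.1, -0.4]
width: 0.625
[ 0.0543214  -0.08507855 -0.58469558] 0.7274661675609253
clock: 10.85
position: [0.5659, 0.1332, 0.0812]
ee_rot: [0.756, 3.049, -0.0]
force: [1.9, 0.0, -3.6]
width: 0.627
[-0.12278305 -0.28523259 -0.38234199] 0.939440444962752
```

```bash
python3 -m crank '[[[0,0,-0.02],-5,255],[[0,0,-0.02],-5,255],[[0,0,-0.02],-5,255]]';python3 -c "
from cell import monitor as m;s=m.observe();print(s['ft_torque'],s['joints'][6])"; python3 -m crank '[[[0,0,-0.02],-5,255],[[0,0,-0.02],-5,255],[[0,0,-0.02],-5,255]]';python3 -c "
from cell import monitor as m;s=m.observe();print(s['ft_torque'],s['joints'][6])"
```

```text
clock: 11.15
position: [0.5657, 0.1332, 0.0817]
ee_rot: [0.35, 3.122, -0.001]
force: [0.1, -0.8, -2.6]
width: 0.625
[-0.08885227 -0.11774547 -0.0428778 ] 1.1522659525958705
clock: 11.45
position: [0.5657, 0.1334, 0.0825]
ee_rot: [-0.061, 3.141, -0.0]
force: [0.1, -0.3, -1.2]
width: 0.626
[ 0.03439514  0.00585276 -0.04020037] 1.3660463480588447
```

```bash
python3 -m crank '[[[0,0,-0.02],-5,255],[[0,0,0],-5,255],[[0,0,0],-3,255],[[0,0,0],0,255]]';python3 - <<'E'
from h import *
s=monitor.observe();print(s['ft_torque'],s['joints'][6])
p,d,c=snap("wrist","w6");X=ptsw(d,c)
near=np.hypot(X[...,0]-.565,X[...,1]-.134)<.045
Bs=X[(d>0)&near&(X[...,2]>.037)&(X[...,2]<.068)]
g=least_squares(lambda t:apo(Bs,*t)-.026,[.565,.134,np.radians(-5)],loss="soft_l1",f_scale=.001)
print(len(Bs),g.x[:2],(np.degrees(g.x[2])+40)%60-40,g.cost*1e6)
L=X[(d>0)&near&(X[...,2]>.095)];h=cv2.cvtColor(p,cv2.COLOR_RGB2HSV);r=(d>0)&near&(X[...,2]>.09)&(h[:,:,1]>180)&((h[:,:,0]<4)|(h[:,:,0]>174));print("lid top",np.median(X[r][:,2]))
E
```

```text
clock: 11.85
position: [0.5658, 0.1333, 0.0828]
ee_rot: [-0.411, 3.114, 0.0]
force: [1.0, -0.7, -0.4]
width: 0.628
[ 0.03658854  0.01297593 -0.00324758] 1.5498527905563468
915 [0.56542655 0.13385769] -3.5040483379795546 13.639980547900697
lid top 0.10527236264775375
```

View pics/w6.png

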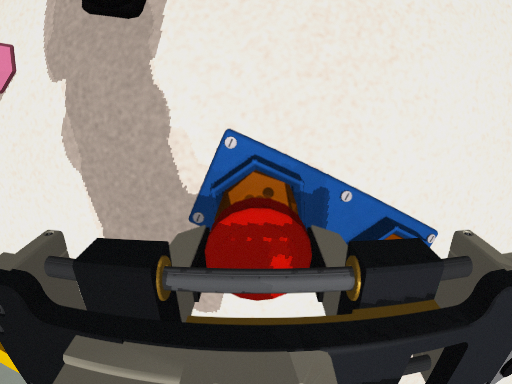

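The jar turned only 6.5° (flats bearing), so the lid has turned about 67° relative to it. Torque is 0, so the threads have let go. Gentle lift.

```bash
python3 -m crank '[[[0,0,-0.1],0,255],[[0,0,-0.1],0,255],[[0,0,0],0,255]]';python3 -m crank '[[[0,0,-0.2],0,255],[[0,0,-0.2],0,255],[[0,0,0],0,255]]'
```

```text
clock: 12.2
position: [0.5658, 0.1337, 0.0849]
ee_rot: [-0.41, 3.114, 0.0]
force: [1.0, -0.5, 0.3]
width: 0.625
clock: 12.5
position: [0.5659, 0.1336, 0.0891]
ee_rot: [-0.41, 3.114, 0.0]
force: [0.7, 0.3, 0.4]
width: 0.627
```

No jar weight on the wrist. Continue to about 2 cm above the rim.

```bash
python3 -m crank '[[[0,0,-0.4],0,255],[[0,0,-0.6],0,255],[[0,0,-0.8],0,255],[[0,0,-0.7],0,255],[[0,0,-0.3],0,255]]';python3 -m crank '[[[0,0,0],0,255],[[0,0,0],0,255],[[0,0,0],0,255]]';python3 - <<'E'
from h import *
s=monitor.observe();print(s['ft_torque'],s['joints'][6])
p,d,c=snap("wrist","w7");X=ptsw(d,c);snap("side","s7");snap("top","t7")
cv2.imwrite("pics/s7c.png",cv2.resize(cv2.imread("pics/s7.png")[90:220,140:300],None,fx=4.5,fy=4.5,interpolation=2))
near=np.hypot(X[...,0]-.565,X[...,1]-.134)<.045
Bs=X[(d>0)&near&(X[...,2]>.037)&(X[...,2]<.068)]
g=least_squares(lambda t:apo(Bs,*t)-.026,[.565,.134,np.radians(-5)],loss="soft_l1",f_scale=.001)
print(len(Bs),g.x[:2],(np.degrees(g.x[2])+40)%60-40,g.cost*1e6)
h=cv2.cvtColor(p,cv2.COLOR_RGB2HSV);r=(d>0)&near&(h[:,:,1]>150)&((h[:,:,0]<4)|(h[:,:,0]>174))&(X[...,2]>.1)
Y=X[r];t=Y[Y[:,2]>.130];print("lid",len(Y),np.median(t,0));A=np.c_[t[:,:2],np.ones(len(t))];k=np.linalg.lstsq(A,t[:,2],rcond=None)[0];print("slope deg",np.degrees(k[:2]))
f=lambda q:(np.maximum(0,np.hypot(Y[:,0]-q[0],Y[:,1]-q[1])-.029)**2).sum()*1e6
print(minimize(f,[.565,.134],method="Nelder-Mead").x)
E
```

```text
clock: 13.0
position: [0.5662, 0.1337, 0.118]
ee_rot: [-0.41, 3.113, 0.001]
force: [-0.1, 0.4, 0.3]
width: 0.624
clock: 13.3
position: [0.5654, 0.1335, 0.1164]
ee_rot: [0.41, -3.114, 0.0]
force: [0.1, -0.3, -0.3]
width: 0.623
[ 0.04852779 -0.02286851  0.07124102] 1.5466754166415515
566 [0.56539616 0.13380368] -3.462421346270908 9.980367929561844
lid 6454 [0.55417353 0.13026157 0.13898023]
slope deg [-0.48124143  0.0930425 ]
[0.56283851 0.13254213]
```

View pics/w7.png

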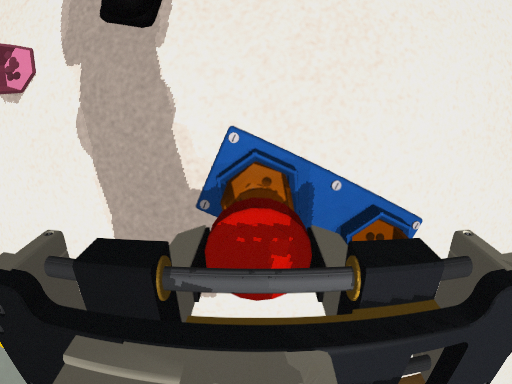

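View pics/s7c.png

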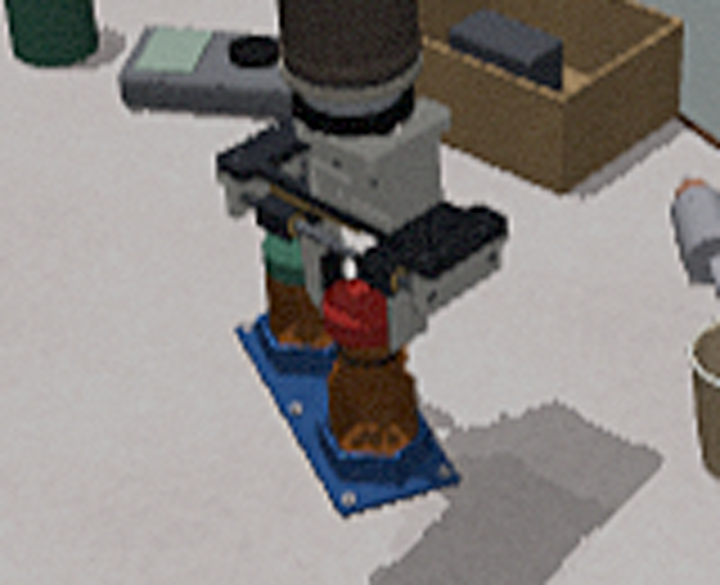

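The jar has not moved (0.5654, 0.1338; yaw -3.5°), its rim is open, and the lid is level (0.5°) about 2.1 cm above it and centred. Handing in.

```bash
python3 -c "
from cell import *
print(workorder.sign_off());s=monitor.observe();print(s['clock'],s['position'],s['width'])"
```

```text
the job is handed in; nothing more can be done
None
the job is handed in; nothing more can be done
```

I carried the red-lidded amber jar by its lid, set it down in the empty socket and unscrewed the lid. I handed the job in at about 13.5 s with the lid still held above the open jar; no verdict was reported.

**Seating:** the jar went in without touching the sides. It bottomed out at the expected height (TCP z 0.081), with about 9 N on contact.

**Unscrewing:** I turned the hand about 74° anticlockwise. The jar itself turned 6.5° before its flats bore, leaving about 67° between lid and jar. The torque peaked at 0.58 N m and fell to zero. The wrist carried no jar weight as the lid came off.

**Last checks:**
- The jar is still standing in the socket, at the same place and yaw as before the lift.
- The lid is level to about 0.5°, roughly 21 mm above the rim.
- By TCP position the lid is centred within 1 mm of the jar axis.
- I did not make a separate final check of the green-lidded jar, motor, cup and mouse. No unexpected contact force showed at any point.

**Checks that disagreed:**
- A last circle fit to the lid read 2–3 mm off-centre. The gripper hides part of the lid, which biases it, so I relied on the TCP.
- An earlier colour-mask fit of the holder plate was off because it caught other blue objects. I discarded it and used the socket rim depth fits, which agreed with each other.

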